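# Turn the laundry-care carousel and hold the knob-lidded jar at the front

### The arm

A 6-joint arm with a two-finger parallel gripper is mounted at the origin on the work surface. World frame = base frame: x ahead of the robot, y to its left, z up, the work surface at z = 0. Lengths are in m, angles in rad, forces in N, time in s.
With the tool pointing down it reaches from about 0.25 to 0.725 m from the base axis. Payload 9.7 kg.
Tool frame: the origin (TCP) lies between the finger pads, 19 mm behind the fingertips; this is the grasp point; z points along the fingers, y is the line along which they close (so a half turn about z gives the same grasp; the last joint's range is limited). The gripper opens to 85 mm and grips with 20 to 120 N. Pads are 22 mm wide; open, the fingers measure 114 mm over their backs; the gripper's body (76 mm by 85 mm) begins 54 mm behind the grasp point. The pads swing forward as they close: fully open they stand 13 mm farther back than shut.
Start: joints at [-1.178, 0.087, 0.176, 1.66, 0, 1.571], TCP at [0.211, -0.508, 0.25] pointing down, gripper open.
Joint ranges: [-3.13, 3.13], [-0.85, 1.81], [-1.15, 1.24], [-2.2, 2.28], [-1.44, 1.52], [-3.14, 3.14]. Speed limits (rad/s): [2.22, 2.22, 2.57, 3.14, 3.14, 3.14].

### API

Orientations are given as a rotation vector (axis times angle).
In Python, from plant import robot, read_state, imaging, ticket, search_frame, masks_of gives the robot as it stands. Calls block until the motion is done:
- robot.move_pose(position, orientation): joint-space move of the TCP to a pose.
- robot.move_linear(position, feed=0.15, ori=None): straight line of the TCP; ori=None keeps the orientation; feed is the mean speed in m/s.
- robot.move_joints(angles): joint-space move.
- robot.ungrasp() and robot.clamp(): open the fingers fully, or close them until they stop; the grip force is fixed at half the most.
- robot.dwell(seconds).
- robot.solve_ik(position, orientation): joint angles nearest the present ones, or None.
- read_state(): the state.
- imaging.snapshot(name): name is "scene" or "top"; returns a dict with "color" (384x512x3 uint8, blue, green, red), "depth" (384x512 float32, m along the optical axis (not along the pixel's ray), 0 where there is no reading), "mtx" (3x3 intrinsics, pixels), "extrinsics" (4x4, takes a point from world to camera coordinates). Camera axes: x right, y down, z forward; pixel columns grow to the right and rows downward; lengths in m; the calibration is good to about 2 mm. A picture is of the moment at which its call begins.
A pose or a line that the arm cannot do raises robot.MotionError and nothing moves.
- ticket.close_job(): hands the job in; it is judged then, once.
Trained networks look in a picture, given as the dict that the camera call returned (one of the last four; its "shot" number tells which), for a name from the list of things; names that differ only in an ending like _2 or _b are one class to them, and where a whole thing is asked for, a point or a joint stands for the part that bears it (a point fixed in the world has none). Each returns a list of dicts, best first, with "confidence" (0 to 1); they miss things now and then, are a little off and sometimes report something else, mostly with a low value. They report only what shows in the picture. A call takes as long as a camera call. They do not tell look-alikes from the thing itself.
- search_frame(thing, picture): "bbox" ([centre column, centre row, width, height] in pixels, round what is visible of it).
- masks_of(thing, picture): "region" (384x512 bool, what is visible of it) and "bbox" ([centre column, centre row, width, height] in pixels, round what is visible of it).
The state is a dict: "clock": time; "joints": joint angles; "qd": joint speeds; "effort": joint torques, N m; "tcp_pos": TCP position; "ee_rot": TCP orientation; "wrist_force": force on the tool from outside, world axes, zero at the start; "moment": the same for the moment, N m; "grip_width": finger opening in m; "grip_force": force on a finger pad.
Only numpy, scipy, OpenCV 4.12 (cv2) and the standard library are available. Lean on these libraries where they do the work, as an engineer would, in place of code of your own. Each camera call takes 0.05 s, during which the arm holds its last target. There are 200 camera calls.

### The job

Turn the laundry-care carousel by the bar on top of its post until the jar with the ball knob on its lid stands at the front, squarely in line with the tongue of the fixed stand. Leave the containers upright in their seats without touching them and everything else on the counter where it is. Finish with the gripper still gripping the bar, holding the carousel still there: do not let go.

Things in the scene. Friction and masses are not known exactly. Their poses are not given: they have to be found in the camera images.
- carousel: white turntable, 244 mm across, 10 mm thick, with five round seats (60 mm inside, rims 12 mm high) evenly spaced 85 mm from the centre, and a 22 mm steel post in the middle. Origin on the vertical turning axis, disc underside, 22 mm above the counter; x axis along the turn bar. Turns endlessly either way; light friction (0.06 N m): it stays where it is left
- turn_bar (a point): centre of the black bar on top of the post, on the turning axis, 200 mm above the counter: the bar is 70 mm long (along its x axis), 16 mm wide (y) and 30 mm high, from 185 to 215 mm above the counter. Turned with the carousel. All containers end below 155 mm above the counter
- stand: fixed dark steel round base under the turntable, 210 mm across, 20 mm high; origin at its centre on the counter, on the turning axis. Its x axis points along the tongue, which marks the front: a plate 56 mm wide, 12 mm thick, with two small side lips, reaching 185 mm from the axis (63 mm past the turntable); it points away from the robot, give or take 0.8 rad
- front_spot (a point): point fixed to the stand, 85 mm from the turning axis in the direction of the tongue, at the height of the seat floors (32 mm above the counter): where the underside centre of a container standing exactly at the front lies
- knob_jar: THE jar to bring to the front: round white jar, 54 mm diameter, with a flat grey lid bearing a 24 mm ball knob, 108 mm high overall; starts 1.6 to 3.14 rad away from the front; stands in a seat of the carousel; origin at the centre of its underside
- flat_jar: the same round white jar with the same grey lid but no knob, 54 mm diameter, 79 mm high; stands in a seat of the carousel; origin at the centre of its underside
- square_tin: square aluminium tin, 40 x 40 mm on a round 54 mm foot 14 mm high, 98 mm high overall; stands in a seat of the carousel; origin at the centre of its underside
- slim_bottle: slim white bottle on a 54 mm foot, 112 mm high; stands in a seat of the carousel; origin at the centre of its underside
- cone_flask: grey cone-shaped flask, 54 mm foot, 92 mm high; stands in a seat of the carousel; origin at the centre of its underside
- scoop: white mug-shaped measuring scoop, 68 mm wide, 55 mm high, on the counter to the left of the stand (seen along its tongue); leave it; origin at the centre of its underside
- spray_bottle: white spray bottle with grey head, 66 mm diameter, 169 mm high, on the counter to the right of the stand (seen along its tongue); leave it; origin at the centre of its underside
- starch_can: plain aluminium can, 52 mm diameter, 150 mm high, far right; leave it; origin at the centre of its underside
Things that resemble listed ones, but are neither listed nor needed, are in the scene too. What is shaped like the slim_bottle but purple is not meant.

How it is judged:
At the end, for the whole second after the job is handed in: the knob-lidded jar is within 16 mm (11 degrees of turn) of the front spot, the carousel is still (under 0.1 rad/s), all five containers are upright in their seats (within 7 degrees), and the gripper grips the turn bar (over 5 N, TCP within 60 mm of its centre) (horizontal distance between knob_jar and front_spot below 0.016 m and angular speed of carousel below 0.1 rad/s and contact force between the fingers and carousel above 5 N and distance between the grasp point and turn_bar below 0.06 m and distance between each of knob_jar, flat_jar, square_tin, slim_bottle, cone_flask and carousel below 0.095 m and angle between each of knob_jar, flat_jar, square_tin, slim_bottle, cone_flask's own z axis and vertical below 0.12 rad); the arm keeps its last pose, push and grip.
It fails at once if a container is touched by the robot (more than 2 N) (contact force between any of the arm, the fingers and knob_jar above 2 N or contact force between any of the arm, the fingers and flat_jar above 2 N or contact force between any of the arm, the fingers and square_tin above 2 N or contact force between any of the arm, the fingers and slim_bottle above 2 N or contact force between any of the arm, the fingers and cone_flask above 2 N).
It fails at once if a container tips by more than 17 degrees (angle between any of knob_jar, flat_jar, square_tin, slim_bottle, cone_flask's own z axis and vertical above 0.3 rad).
It fails at once if something else on the counter is moved by more than 20 mm (distance of any of scoop, spray_bottle, starch_can from where it was at the start of the episode above 0.02 m).
It also fails if it takes over 61 s, if anything falls off the work surface, if the arm or the gripper's body presses on something with over 40 N, if the wrist force passes 120 N, or if a joint passes its speed limit or range.

## Working session

There is one attempt and no reset: what is moved stays moved. The work goes in short steps, each a Python script; the robot and the scene stay as the last script left them, time stands still between calls to the robot, and variables do not carry over. Pictures are saved under pics/ and viewed, at most 10 in all, crops included, and the job is handed in when it is done.

```bash
mkdir -p pics; ls
cat > h.py <<'E'
import numpy as np, cv2
from plant import robot, read_state, imaging, ticket, search_frame, masks_of
def cloud(p):
    d=p["depth"]; K=p["mtx"]; v,u=np.mgrid[:384,:512]
    c=np.stack([(u-K[0,2])/K[0,0]*d,(v-K[1,2])/K[1,1]*d,d,np.ones_like(d)],-1)
    w=(c@np.linalg.inv(p["extrinsics"]).T)[...,:3]; w[d<=0]=np.nan
    return w
E
python3 - <<'E'
from h import *
a=imaging.snapshot("scene"); b=imaging.snapshot("top")
cv2.imwrite("pics/a.png",np.hstack([a["color"],b["color"]])[:, :]) if 0 else None
cv2.imwrite("pics/scene.png",cv2.resize(a["color"],(800,600),interpolation=cv2.INTER_CUBIC)); cv2.imwrite("pics/top.png",cv2.resize(b["color"],(800,600),interpolation=cv2.INTER_CUBIC))
for n,p in (("scene",a),("top",b)):
    w=cloud(p)
    for t in ["carousel","turn_bar","stand","knob_jar","flat_jar","square_tin","slim_bottle","cone_flask","scoop","spray_bottle","starch_can"]:
        for r in masks_of(t,p)[:3]:
            q=w[r["region"]]; q=q[~np.isnan(q[:,0])]
            print(n,t,round(r["confidence"],2),np.round(r["bbox"]),np.round(np.median(q,0),3) if len(q) else None, np.round(np.percentile(q[:,2],98),3) if len(q) else None)
print(read_state()["clock"])
E
```

```text
pics
scene carousel 0.9 [238. 209.  82.  92.] [ 0.482 -0.105  0.032] 0.213
scene turn_bar 0.89 [238. 210.  90.  91.] [ 0.481 -0.106  0.032] 0.213
scene knob_jar 0.71 [224. 191.  20.  28.] [ 0.398 -0.123  0.09 ] 0.135
scene flat_jar 0.75 [233. 230.  25.  31.] [ 0.556 -0.149  0.091] 0.111
scene square_tin 0.7 [261. 192.  20.  36.] [ 0.44  -0.036  0.095] 0.13
scene slim_bottle 0.95 [210. 208.  22.  37.] [ 0.462 -0.191  0.084] 0.143
scene slim_bottle 0.77 [146. 196.  12.  34.] [ 0.327 -0.348  0.054] 0.111
scene slim_bottle 0.6 [142. 257.  22.  42.] [ 0.55  -0.385  0.046] 0.112
scene cone_flask 0.78 [265. 219.  19.  27.] [ 0.537 -0.051  0.072] 0.124
scene scoop 0.74 [298. 191.  28.  27.] [0.393 0.1   0.032] 0.055
scene scoop 0.47 [268. 262.  36.  29.] [ 0.614 -0.067  0.011] 0.026
scene scoop 0.38 [239. 208.  85.  93.] [ 0.481 -0.106  0.032] 0.213
scene spray_bottle 0.7 [165. 212.  27.  63.] [ 0.451 -0.307  0.091] 0.169
scene starch_can 0.56 [116. 287.  35.  57.] [ 0.653 -0.438  0.103] 0.15
top carousel 0.96 [268. 209.  80.  88.] [ 0.466 -0.096  0.032] 0.215
top turn_bar 0.98 [271. 208.  8
[... 245 characters left out ...]
square_tin 0.83 [242. 220.  24.  17.] [ 0.426 -0.027  0.123] 0.133
top square_tin 0.62 [260. 158.  20.  21.] [ 0.613 -0.063  0.013] 0.029
top slim_bottle 0.73 [299. 215.  17.  22.] [ 0.448 -0.181  0.058] 0.147
top slim_bottle 0.72 [378. 231.  20.  22.] [ 0.413 -0.399  0.056] 0.113
top slim_bottle 0.63 [369. 186.  28.  18.] [ 0.533 -0.374  0.03 ] 0.113
top scoop 0.94 [191. 233.  37.  26.] [0.386 0.11  0.007] 0.058
top scoop 0.2 [341. 224.  31.  30.] [ 0.428 -0.293  0.11 ] 0.172
top spray_bottle 0.89 [341. 222.  30.  25.] [ 0.429 -0.293  0.111] 0.172
top starch_can 0.75 [269. 210.  84.  83.] [ 0.466 -0.097  0.032] 0.215
top starch_can 0.68 [389. 149.  29.  22.] [ 0.628 -0.426  0.139] 0.154
1.2
```

```bash
cat > m.py <<'E'
from h import *
def rect(P):
    (c,s,a)=cv2.minAreaRect((P[:,:2]*1000).astype(np.float32)); return np.round(c,1),np.round(s,1),round(a,1)
def measure(n):
    p=imaging.snapshot(n); w=cloud(p).reshape(-1,3); w=w[~np.isnan(w[:,0])]
    near=w[np.hypot(w[:,0]-.466,w[:,1]+.097)<.21]
    bt=near[(near[:,2]>.208)&(near[:,2]<.225)&(np.hypot(near[:,0]-.466,near[:,1]+.097)<.06)]
    print(n,"bar",len(bt),bt.mean(0).round(4),rect(bt))
    x=bt[:,:2]-bt[:,:2].mean(0); e,V=np.linalg.eigh(x.T@x); print(" bar dir",np.degrees(np.arctan2(V[1,1],V[0,1])))
    ax=bt[:,:2].mean(0)
    disc=near[(abs(near[:,2]-.032)<.004)]
    (cx,cy),r=cv2.minEnclosingCircle((disc[np.hypot(*(disc[:,:2]-ax).T)<.135][:,:2]*1000).astype(np.float32)); print(" disc",cx,cy,r)
    r=np.hypot(*(near[:,:2]-ax).T); t=near[(r>.13)&(r<.195)&(near[:,2]>.006)&(near[:,2]<.035)&(near[:,0]>.52)&(near[:,1]>-.2)&(near[:,1]<.03)]
    print(" tongue",len(t),t.mean(0).round(4),rect(t), "dir",np.degrees(np.arctan2(*(t.mean(0)[:2]-ax)[::-1])))
    for k,z0,z1 in(("knob_jar",.097,.150),("flat_jar",.106,.116),("square_tin",.12,.14),("slim_bottle",.1,.15),("cone_flask",.1,.135)):
        for m in masks_of(k,p)[:1]:
            q=cloud(p)[m["region"]]; q=q[(q[:,2]>z0)&(q[:,2]<z1)]; 
            if len(q): 
              g=rect(q)[0]/1000-ax; print(" ",k,len(q),q[:,2].max().round(3),rect(q),"r",np.hypot(*g).round(4),"ang",np.degrees(np.arctan2(g[1],g[0])).round(1))
    return p
if __name__=="__main__":
    print(measure("top")["extrinsics"].round(3)); a=measure("scene")
    print(np.linalg.inv(a["extrinsics"])[:3,3])
    for f,pp in(("c1",a),("c2",imaging.snapshot("top"))):
        c=pp["color"][140:275,180:330]; cv2.imwrite(f"pics/{f}.png",cv2.resize(c,None,fx=5,fy=4.44 if 0 else 4.4,interpolation=cv2.INTER_CUBIC)[:600])
E
python3 m.py
```

```text
top bar 178 [ 0.4636 -0.1014  0.2145] (array([ 463.6, -101.5]), array([69.5, 15.9]), 43.9)
 bar dir -135.43737815965613
 disc 470.433349609375 -99.30216217041016 127.86772918701172
 tongue 386 [ 0.6158 -0.0658  0.0147] (array([607.7, -82.4]), array([ 95.7, 232.4]), 8.9) dir 13.186441574255094
  knob_jar 241 0.145 (array([ 379.1, -113.8]), array([46. , 43.5]), 1.5) r 0.0854 ang -171.7
  flat_jar 216 0.116 (array([ 539.1, -139.5]), array([44.4, 43.8]), 2.1) r 0.0846 ang -26.7
  square_tin 162 0.137 (array([425.9, -25.7]), array([38.8, 38.7]), 58.1) r 0.0846 ang 116.5
  slim_bottle 50 0.116 (array([ 411.8, -409.3]), array([20.4, 18.5]), 64.2) r 0.3122 ang -99.5
  cone_flask 65 0.131 (array([525. , -42.3]), array([21.3, 23.9]), 51.1) r 0.0853 ang 43.9
[[ 0.029 -1.    -0.004 -0.088]
 [-0.998 -0.028 -0.062  0.495]
 [ 0.062  0.006 -0.998  1.393]
 [ 0.     0.     0.     1.   ]]
scene bar 137 [ 0.4677 -0.1048  0.2127] (array([ 465.2, -104.9]), array([69.1, 16.8]), 43.3)
 bar dir -136.49637463522828
 disc 465.35809326171875 -107.51598358154297 123.10811614990234
 tongue 436 [ 0.6199 -0.066   0.0145] (array([618.3, -67. ]), array([55.2, 58.4]), 13.7) dir 14.278483808529273
  knob_jar 198 0.141 (array([ 415.3, -125.3]), array([ 43.5, 103.5]), 77.3) r 0.0563 ang -158.6
  flat_jar 208 0.114 (array([ 539.6, -146.3]), array([47.2, 45.5]), 25.4) r 0.083 ang -30.0
  square_tin 106 0.132 (array([429.1, -29.8]), array([37.3, 40.2]), 63.3) r 0.0843 ang 117.3
  slim_bottle 33 0.113 (array([ 319.5, -346.3]), array([15.7, 13.4]), 61.6) r 0.2834 ang -121.5
  cone_flask 91 0.125 (array([527.5, -47.7]), array([22.7, 20.2]), 65.7) r 0.0826 ang 43.7
[ 1.23142318 -0.33040335  0.81712782]
```

View pics/scene.png

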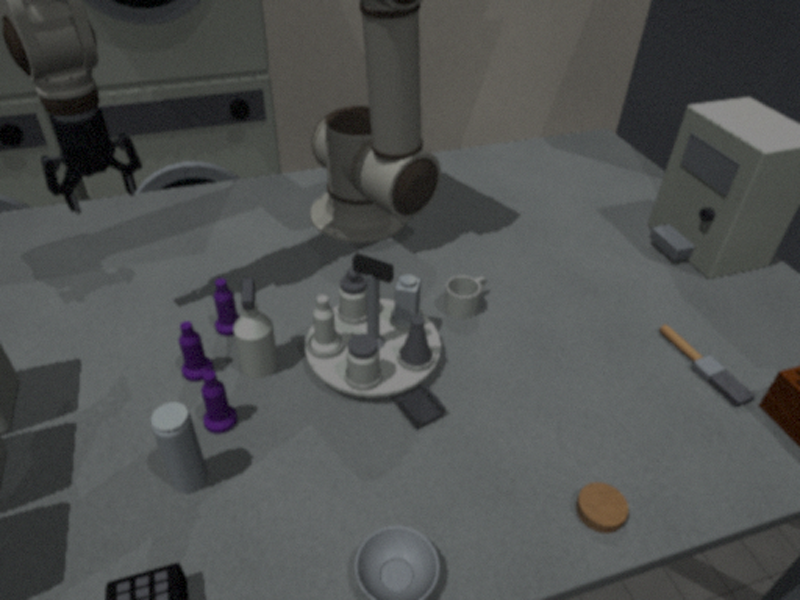

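View pics/top.png

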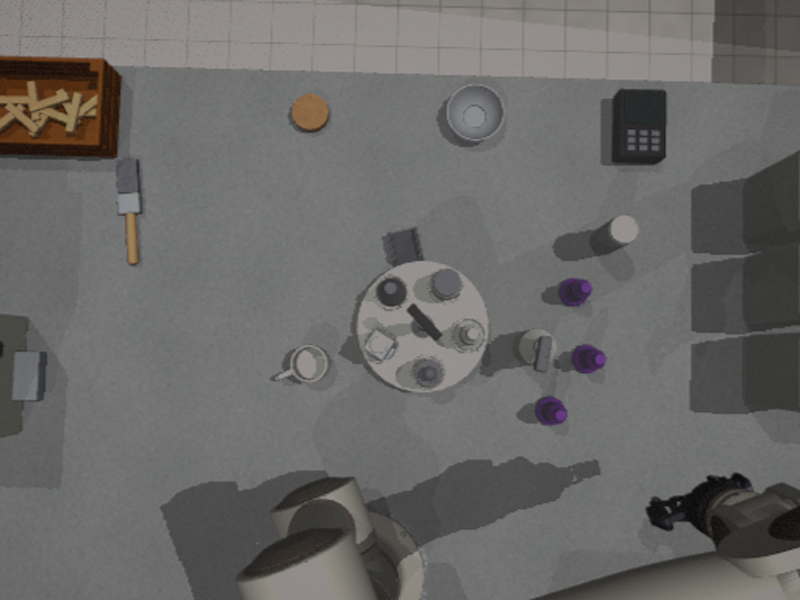

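The grey-lidded jars are the two candidates. In the top view (800 px scale) one is at (428,372) with a knob-like dot, the other at (446,283) and plain. The tongue is at (405,245), and the bar is at about 44°.

View pics/c1.png

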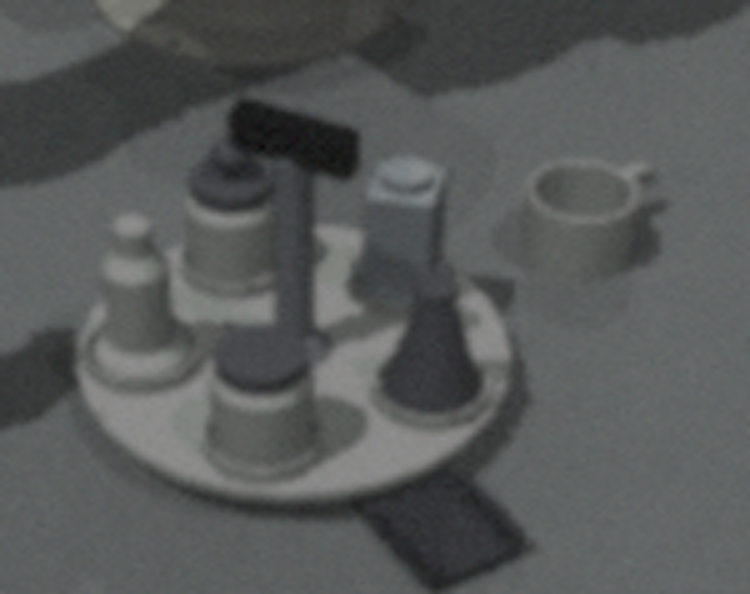

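Run:
```python
from h import *
from scipy.spatial.transform import Rotation as R
s=read_state(); r0=R.from_rotvec(s["ee_rot"]); print(s["joints"],r0.as_matrix().round(3).tolist())
c=[.4645,-.103,.197]
for yb in (44.2+90,44.2-90):   # tool y direction
    y=np.array([np.cos(np.radians(yb)),np.sin(np.radians(yb)),0]); z=np.array([0,0,-1.]); x=np.cross(y,z)
    o=R.from_matrix(np.c_[x,y,z]).as_rotvec()
    for zz in(.197,.30):
        q=robot.solve_ik([c[0],c[1],zz],o); print(yb,zz,None if q is None else np.round(q,3),o.round(4).tolist())
```

```text
[-1.17797538e+00  8.69013630e-02  1.75871346e-01  1.65977355e+00
  1.45015165e-05  1.57080787e+00] [[0.924, 0.383, 0.0], [0.383, -0.924, 0.0], [0.0, -0.0, -1.0]]
134.2 0.197 [-0.218 -0.104 -0.116  1.559  0.    -0.99 ] [1.1819, -2.9108, -0.0]
134.2 0.3 [-0.218 -0.065  0.121  1.757  0.    -0.99 ] [1.1819, -2.9108, -0.0]
-45.8 0.197 [-0.218 -0.104 -0.116  1.559  0.     2.152] [2.9108, 1.1819, 0.0]
-45.8 0.3 [-0.218 -0.065  0.121  1.757  0.     2.152] [2.9108, 1.1819, 0.0]
```

The crop shows the ball-knobbed jar at (235,190) and the plain-lidded one in front at (265,390). The first is the target. It has to turn about −174.5°, which is joint 6 from −0.99 to about 2.06, within range. I'll approach and grip now.

Run:
```python
from m import *
o=[1.1819,-2.9108,0]
robot.move_linear([.211,-.508,.33]); robot.move_pose([.4645,-.103,.32],o)
robot.move_linear([.4645,-.103,.197],feed=.08)
s=read_state(); print(s["clock"],s["wrist_force"])
robot.clamp(); s=read_state(); print(s["clock"],s["wrist_force"].__repr__(),s["moment"],s["grip_width"],s["grip_force"],s["tcp_pos"],s["joints"])
q=np.array(s["joints"])
for k in range(1,5):
    q2=q.copy(); q2[5]+=.25*k; robot.move_joints(q2)
s=read_state(); print(s["clock"],s["wrist_force"],s["moment"],s["grip_width"],s["grip_force"],s["joints"][5])
a=imaging.snapshot("scene"); cv2.imwrite("pics/d.png",cv2.resize(a["color"][100:280,160:340],(600,600)))
```

```text
6.4083 [-0.04249171  0.04937429  0.33879699]
7.0417 array([-4.12849429,  3.43302396,  5.48341467]) [0.71735688 0.85085104 0.0270805 ] 0.018894887813276407 58.495270013809204 [ 0.4640741  -0.1025482   0.19735268] [-2.17947202e-01 -1.04058132e-01 -1.15570967e-01  1.55995570e+00
  8.35757057e-04 -9.89629245e-01]
8.4417 [  3.60718504 -12.13732002  -1.55113204] [-2.37908589 -0.66370649  0.07360186] 0.018903065051022475 58.8794606924057 0.006395760337420307
```

View pics/d.png

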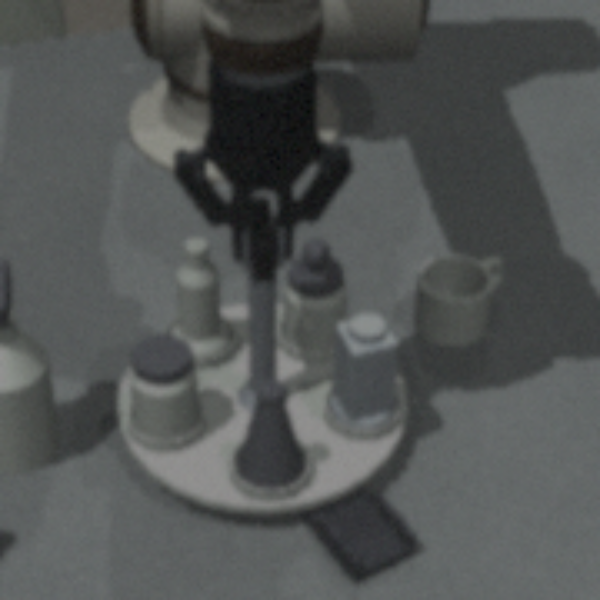

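The carousel turned with the gripper: the knob jar is now at rear right (315,280) and all containers are upright. I'll continue to the target and measure there.

Run:
```python
from h import *
q=np.array(read_state()["joints"])
q0=q[5]; n=8
for k in range(1,n+1):
    q2=q.copy(); q2[5]=q0+(2.056-q0)*k/n; robot.move_joints(q2)
robot.dwell(.3)
s=read_state(); print(s["clock"],s["wrist_force"],s["moment"],s["grip_width"],s["grip_force"],s["joints"][5],s["tcp_pos"])
ax=np.array([.4645,-.103])
for n in("scene","top"):
    p=imaging.snapshot(n); W=cloud(p)
    for k,z0,z1 in(("knob_jar",.106,.145),("flat_jar",.106,.116),("square_tin",.12,.14),("cone_flask",.1,.135)):
        for m in masks_of(k,p)[:1]:
            P=W[m["region"]]; P=P[(P[:,2]>z0)&(P[:,2]<z1)]
            if len(P)<10: continue
            (c,sz,a)=cv2.minAreaRect((P[:,:2]*1000).astype(np.float32)); g=np.array(c)/1000-ax
            print(n,k,len(P),np.round(c,1),np.round(sz,1),"r",np.hypot(*g).round(4),"ang",np.degrees(np.arctan2(g[1],g[0])).round(1))
    for m in masks_of("stand",p)[:2]: print("stand",m["confidence"],m["bbox"])
    w=W.reshape(-1,3); t=w[(w[:,2]>.008)&(w[:,2]<.024)&(w[:,0]>.58)&(w[:,0]<.66)&(abs(w[:,1]+.066)<.05)]
    (c,sz,a)=cv2.minAreaRect((t[:,:2]*1000).astype(np.float32)); g=np.array(c)/1000-ax; print("tongue",np.round(c,1),np.round(sz,1),a,"ang",np.degrees(np.arctan2(g[1],g[0])).round(1))
    if n=="scene": cv2.imwrite("pics/e.png",cv2.resize(p["color"][100:280,160:340],(600,600)))
```

```text
11.5917 [-19.70783864 -10.650855     8.38932413] [-2.14975997  3.86950257  0.05169511] 0.018963011848222036 59.916985630989075 2.0478210255048923 [ 0.4613738  -0.10550611  0.19734179]
scene knob_jar 226 [551.7 -86.9] [45.7 40.2] r 0.0887 ang 10.5
scene flat_jar 20 [401.1 -66.4] [13.9 17.2] r 0.0732 ang 150.0
scene square_tin 140 [ 510.9 -177.1] [38.1 39.4] r 0.0875 ang -58.0
scene cone_flask 74 [ 443.6 -181.3] [21.9 78.4] r 0.0811 ang -105.0
stand 0.66 [268.5, 259.9, 36.8, 29.7]
stand 0.37 [269.3, 200.3, 22.2, 37.2]
tongue [610.5 -73.1] [72.2 66.4] 14.968340873718262 ang 11.6
top knob_jar 106 [ 631.8 -430.6] [48.2 38.9] r 0.3678 ang -63.0
stand 0.5 [269.9, 208.1, 88.3, 58.1]
tongue [616.5 -63.2] [56.4 55.2] 15.57003116607666 ang 14.7
```

View pics/e.png

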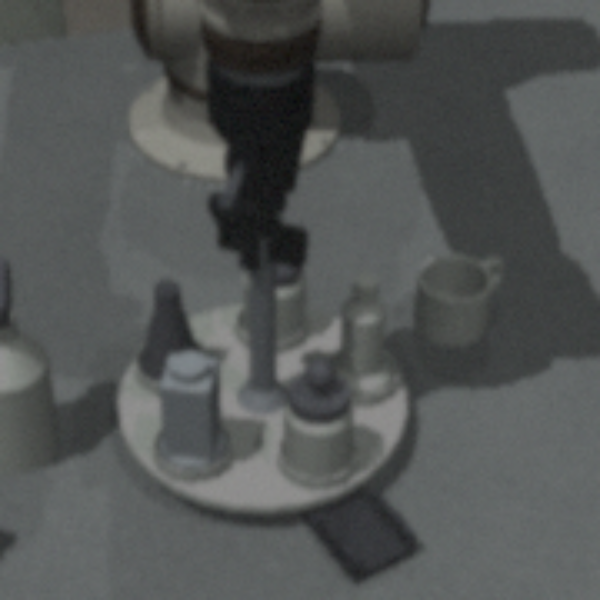

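The knob jar stands at (320,420), directly behind the tongue at (360,540), and all containers are upright. Measured in one camera frame, the jar is at about 12–14° and the tongue at about 14°, well inside the 11° tolerance. The grip is steady at 60 N, so I'm handing in.

Run:
```python
from h import *
s=read_state(); print(s["clock"],s["grip_force"],np.abs(s["qd"]).max()); print(ticket.close_job())
```

```text
12.1917 59.91692662239075 0.0015493132557513635
the job is handed in; nothing more can be done
None
```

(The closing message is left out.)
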